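# Weigh the filling coupler on the hanging scale

## Task

Weigh the brass filling coupler (the one with the wire bail): pick it up and hang it by its bail on the hook of the dial scale, past the safety latch, easing it down slowly so that the sprung hook takes up the whole weight without a jerk or an overload. Hold it there until the hook is still, then let go so softly that the needle does not jump, and leave the coupler hanging freely and at rest with the latch shut. Leave the other things on the counter where they are.

Things in the scene. Friction and masses are not known exactly. Their poses are not given: they have to be found in the camera images.
- coupler: Brass gas filling coupler, the only thing with a wire bail, standing upright; origin at the centre of its underside, z up, y along the bail's crown bar (turned half round it is the same). Foot flange 52 dia, collar 52 dia at 59-71 mm up, ribbed hose tail to 92 mm. Mass not known beforehand (trim filling inside): 0.22 to 0.86 kg, centred on its axis about 27 mm up.
- sleeve (a point): Middle of the coupler's round sleeve, the place to grip it: on its axis 40 mm above the underside. The sleeve is 42 mm dia from 13 to 57 mm up. Axes as the coupler's.
- bail_top (a point): Middle of the crown bar of the coupler's rigid bail, on the bar's centre line, 165 mm above the underside. The bail is 6 mm steel wire: legs at y = +31 and -31 mm rising from the collar, shoulders sloping in from 145 mm up to the crown. Below the crown the bail is empty for 70 mm, down to the hose tail.
- scale: Hanging dial scale on a stand fixed to the counter. Origin on the counter plumb under the hook, whose mouth opens to -x. Foot plate 12 thick, -50 to +130 mm in x and y; post 20 dia at x +100, y +100; dial case 130 dia, 44 thick in x, centre 435 mm up, its neck ending 362 mm up, right above the hook. The robot must not press on it with more than 10 N.
- hook_seat (a point): Centre of a 6 mm bar that sits at the bottom of the hook, 268 mm above the counter when empty; moves with the hook. Axes as the scale's. Hook of 8 mm round steel in the x-z plane: bowl of 14 mm inner radius, back shank at x = +18 mm. A bar comes in from -x, above the tip and below the swivel (79 mm up), about 50 mm above this point (the hose tail then passes under the hook), then is lowered at x = -10 to +1 mm.
- hook_tip (a point): Top of the hook's upturned point: 24 mm to -x of hook_seat and 36 mm above it. Moves with the hook. A coupler let go out of plumb swings on the hook for about 4 s.
- hook (a joint): Dip of the sprung hook, m: 0 empty, positive down, stop at 0.085. It slides straight down on a 140 N/m spring (the first 0.12 N does not move it), lightly damped: a load let go off balance bobs. The dial needles turn with it, 65 rad per m. The movement is delicate: faster than 0.06 m/s up or down is a jerk, beyond 0.076 an overload.
- latch (a joint): Angle of the hook's safety latch, rad: 0 shut, 1.1 wide open. A flat sprung tongue 32 mm long, 10 wide, pivoted on the shank at x = +11, 47 mm above hook_seat; shut, it slopes down to the inside of the tip (x = -15, 28 mm above hook_seat). A bar pressed down on it swings it down and inwards (about 0.2 N) and it snaps shut above the bar.
- union: bystander: plain brass hose union, stepped round, 46 dia x 84 high, no bail; origin at centre of underside
- knob_cap: bystander: red plastic regulator knob cap, 47 dia x 20 high; origin at centre of underside
- sonde_shell: bystander: grey polystyrene sonde shell, upright box 75 x 95 x 125 high with a thin white boom to 160; origin at centre of underside
- weight_block: bystander: white ceramic weight block 62 x 62 x 40 high with a 10 mm steel button on top; origin at centre of underside
- wrench: bystander: steel wrench about 190 long lying on the counter; origin near its middle
- ring_weight: bystander: flat steel ring weight 68 dia x 14 high, bore 25; origin at centre of underside
- seal_jar: bystander: clear jar 56 dia x 75 high; origin at centre of underside
Not all that is in view belongs to the job. Leave any green or purple look-alike of the coupler alone.

How it is judged (in metres and radians):
On the way, in this order (a step that is already met when the one before it is completed fails the run):
1. the coupler is lifted clear of the counter in the gripper (height (world z) of coupler above 0.05 m and contact force between the fingers and coupler above 2 N), for 0.2 s.
2. still held, its bail sits in the hook behind the shut latch, the hook has dipped at least 8 mm and is still (distance between bail_top and hook_seat below 0.01 m and value of joint latch below 0.15 rad and height (world z) of coupler above 0.03 m and velocity of joint hook between -0.01 and 0.01 m/s and value of joint hook above 0.008 m and contact force between the fingers and coupler above 2 N), for 0.3 s.
At the end, for the whole second after the job is handed in: The coupler hangs freely from the hook, released: crown bar within 10 mm of the hook's seat, latch shut (under 0.15 rad), upright within 0.15 rad, clear of the counter, hook slower than 0.01 m/s and coupler slower than 0.03 m/s (turning under 0.4 rad/s) (distance between bail_top and hook_seat below 0.01 m and value of joint latch below 0.15 rad and height (world z) of coupler above 0.03 m and velocity of joint hook between -0.01 and 0.01 m/s and contact force between coupler and scale above 1.2 N and angle between coupler's own z axis and vertical below 0.15 rad and linear speed of coupler below 0.03 m/s and angular speed of coupler below 0.4 rad/s); the robot touches nothing.
It fails at once if the hook is jerked: it moves faster than 0.06 m/s up or down (velocity of joint hook above 0.06 m/s or velocity of joint hook below -0.06 m/s).
It fails at once if the scale is overloaded: hook pulled down more than 76 mm (value of joint hook above 0.076 m).
It fails at once if the robot presses on the scale or its stand with more than 10 N (contact force between any of the arm, the fingers and scale above 10 N).
It fails at once if one of the other things is shifted by more than 20 mm (distance of any of union, knob_cap, sonde_shell, weight_block, wrench, ring_weight, seal_jar from where it was at the start of the episode above 0.02 m).
It also fails if it takes over 54 s, if anything falls off the work surface, if the arm or the gripper's body presses on something with over 40 N, if the wrist force passes 120 N, or if a joint passes its speed limit or range.

## Robot

A 6-joint arm with a two-finger parallel gripper is mounted at the origin on the work surface. World frame = base frame: x ahead of the robot, y to its left, z up, the work surface at z = 0. Lengths are in mm, angles in rad, forces in N, time in s.
With the tool pointing down it reaches from about 275 to 825 mm from the base axis. Payload 4.9 kg.
Tool frame: the origin (TCP) lies at the very end of the fingers, on their centre line; the grasp point (between the pads) lies 19 mm behind it; z points along the fingers, y is the direction in which the jaws open and shut (so a half turn about z gives the same grasp; the last joint's range is limited). The gripper opens to 85 mm and grips with 20 to 120 N. Pads are 22 mm wide; open, the fingers measure 114 mm over their backs; the gripper's body (76 mm by 85 mm) begins 54 mm behind the grasp point. The pads swing forward as they close: fully open they stand 13 mm farther back than shut.
Start: joints at [-1.261, 0.326, -0.193, 1.052, 0, 1.437], TCP at [236.17, -496.732, 231.281] pointing down, gripper open.
Joint ranges: [-2.65, 2.65], [-0.97, 1.79], [-1.3, 1.35], [-1.93, 2.1], [-1.47, 1.37], [-3.14, 3.14]. Speed limits (rad/s): [2.57, 2.57, 3.14, 3.14, 3.14, 3.14].

## Interface

Orientations are given as [roll, pitch, yaw] about the fixed x, y, z axes, in that order (R = Rz(yaw) Ry(pitch) Rx(roll)).
In Python, from bench import bot, solve_ik, imaging gives the robot as it stands. Calls block until the motion is done:
- bot.move_ptp(position, orientation): joint-space move of the TCP to a pose.
- bot.movel(position, rot=None, max_speed=150, threshold=None): straight line of the TCP; rot=None keeps the orientation; max_speed is the mean speed in mm/s. With threshold (N) it stops when the force on the tool has changed by that much, and returns True; else False.
- bot.move_j(angles): joint-space move.
- bot.grip(opening, effort=None): opening from 0.0 (shut) to 1.0 (fully open); effort is the grip in N (None keeps the last); returns when the fingers have stopped.
- bot.dwell(seconds).
- solve_ik(position, orientation): joint angles nearest the present ones, or None.
- bot.get_state(): the state.
- imaging.capture(name): name is "scene" or "top"; returns the picture (400x640x3 uint8, blue, green, red); there is no depth.
- imaging.camera_model(name): a dict with "K" (3x3 intrinsics, pixels), "k1" (the pictures are not rectified: a ray, as slopes to the right and down, at radius r is drawn at 1 + k1 r^2 times it, then the intrinsics apply), "position" and "rotation" of the camera in the world. Camera axes: x right, y up, looking along -z (the intrinsics and any distortion apply to the point x, -y, -z); pixel columns grow to the right and rows downward; lengths in mm; the calibration is good to about 2 mm. A picture is of the moment at which its call begins. camera_model takes no time and is no camera call.
A pose or a line that the arm cannot do raises bot.IKError and nothing moves.
- bot.sign_off(): hands the job in, once; it reports no verdict.
The state is a dict: "t": time; "qpos": joint angles; "joint_velocities": joint speeds; "effort": joint torques, N m; "tcp_pos": TCP position; "orientation": TCP orientation; "contact_force": force on the tool from outside, world axes, zero at the start; "wrist_torque": the same for the moment, N m; "opening": opening from 0.0 (shut) to 1.0 (fully open).
Only numpy, scipy, OpenCV 4.12 (cv2) and the standard library are available. Lean on these libraries where they do the work, as an engineer would, in place of code of your own. Each camera call takes 0.05 s, during which the arm holds its last target.

## Working session

There is one attempt and no reset: what is moved stays moved. The work goes in short steps, each a Python script; the robot and the scene stay as the last script left them, time stands still between calls to the robot, and variables do not carry over. Pictures are saved under pics/ and viewed, and the job is handed in when it is done.

```bash
ls; mkdir -p pics
python3 - <<'E'
from bench import bot, solve_ik, imaging
import cv2
for n in("scene","top"):
    im=imaging.capture(n); cv2.imwrite(f"pics/{n}0.png",im)
    m=imaging.camera_model(n); print(n,m)
print(bot.get_state())
E
```

```text
pics
scene {'K': array([[446.98812929,   0.        , 313.98882351],
       [  0.        , 446.98812929, 201.46689103],
       [  0.        ,   0.        ,   1.        ]]), 'k1': 0.00849866456158865, 'position': array([1594.23470046,  -90.54859312,  972.13274257]), 'rotation': array([ 0.92326606, -0.0202694 ,  1.51072394])}
top {'K': array([[361.81121144,   0.        , 326.12174863],
       [  0.        , 361.81121144, 196.10947408],
       [  0.        ,   0.        ,   1.        ]]), 'k1': -0.06592806627549423, 'position': array([ 410.01502321,   19.14695205, 1419.89929005]), 'rotation': array([ 0.11892415, -0.00403762, -1.56382335])}
{'t': 0.1, 'qpos': array([-1.26119103e+00,  3.26872516e-01, -1.93471177e-01,  1.05203678e+00,
       -7.30518617e-06,  1.43659800e+00]), 'joint_velocities': array([-9.93397271e-04, -8.64235464e-04,  1.33771729e-03,  7.71199313e-05,
        1.32083800e-03,  9.81574639e-04]), 'effort': array([-2.77965764e-04, -4.44240260e+01,  2.63037479e+01,  7.89848389e-03,
       -1.37165355e-05, -1.19743575e-07]), 'tcp_pos': array([ 236.0040506 , -496.20534058,  230.58348527]), 'orientation': array([-3.14002177e+00, -2.04713215e-04,  4.43803475e-01]), 'contact_force': array([ 0.59611887, -0.72910015,  0.77937586]), 'wrist_torque': array([ 0.01648518, -0.01912869, -0.00935231]), 'opening': 0.9944200238195837}
```

View pics/scene0.png

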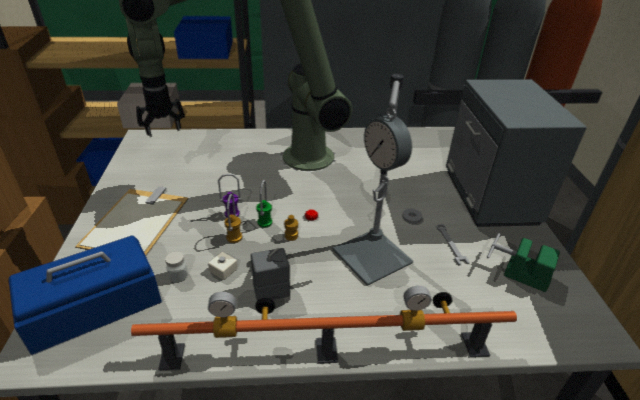

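View pics/top0.png

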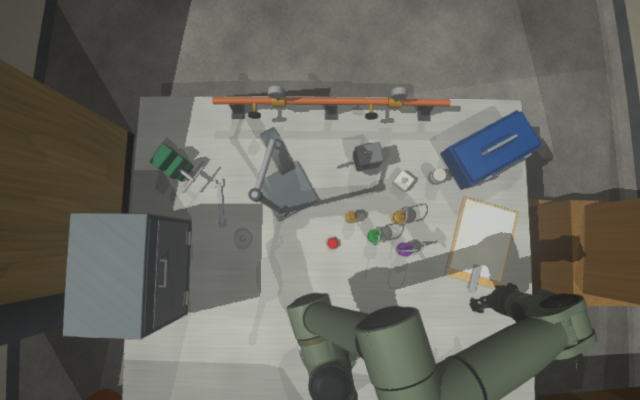

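The two pictures show four coupler-like objects in the scene view. They are purple (230,205), green (264,214), brass at (233,228), and plain brass at (291,228). I'll enlarge these and the scale.

```bash
cat > h.py <<'E'
from bench import bot, solve_ik, imaging
import numpy as np, cv2
from scipy.spatial.transform import Rotation as Ro
def cam(n):
    m=imaging.camera_model(n); return m['K'],m['k1'],np.array(m['position']),Ro.from_euler('xyz',m['rotation']).as_matrix()
def proj(n,P):
    K,k,C,R=cam(n); q=(np.atleast_2d(P)-C)@R; s=np.c_[q[:,0],-q[:,1]]/(-q[:,2:3])
    s=s*(1+k*(s**2).sum(1,keepdims=True)); return s*[K[0,0],K[1,1]]+[K[0,2],K[1,2]]
def ray(n,uv):
    K,k,C,R=cam(n); d=(np.array(uv,float)-[K[0,2],K[1,2]])/[K[0,0],K[1,1]]; s=d.copy()
    for _ in range(20): s=d/(1+k*(s@s))
    return C,R@np.array([s[0],-s[1],-1])
def onz(n,uv,z):
    C,d=ray(n,uv); return C+d*(z-C[2])/d[2]
def crop(im,u0,v0,u1,v1,s,f):
    cv2.imwrite(f,cv2.resize(im[v0:v1,u0:u1],None,fx=s,fy=s,interpolation=cv2.INTER_CUBIC))
E
python3 - <<'E'
from h import *
a=cv2.imread('pics/scene0.png');b=cv2.imread('pics/top0.png')
crop(a,200,160,320,260,6,'pics/c1.png'); crop(b,320,190,450,290,6,'pics/c2.png')
crop(a,320,70,430,290,2.7,'pics/c3.png'); crop(b,230,110,340,230,5,'pics/c4.png')
for u in [(233,241),(264,225),(231,216),(291,239)]: print(onz('scene',u,0))
for u in [(400,218),(375,237),(404,249),(350,217)]: print(onz('top',u,50))
E
```

```text
[ 5.13463596e+02 -2.66309263e+02 -1.13686838e-13]
[ 4.37343779e+02 -1.69487756e+02 -1.13686838e-13]
[ 385.25662588 -283.81295551    0.        ]
[ 5.10903259e+02 -8.02945247e+01  1.13686838e-13]
[ 492.05023584 -266.58126763   50.        ]
[ 419.77663689 -170.69450456   50.        ]
[ 375.23952063 -280.05415254   50.        ]
[494.67613661 -76.29511159  50.        ]
```

View pics/c1.png

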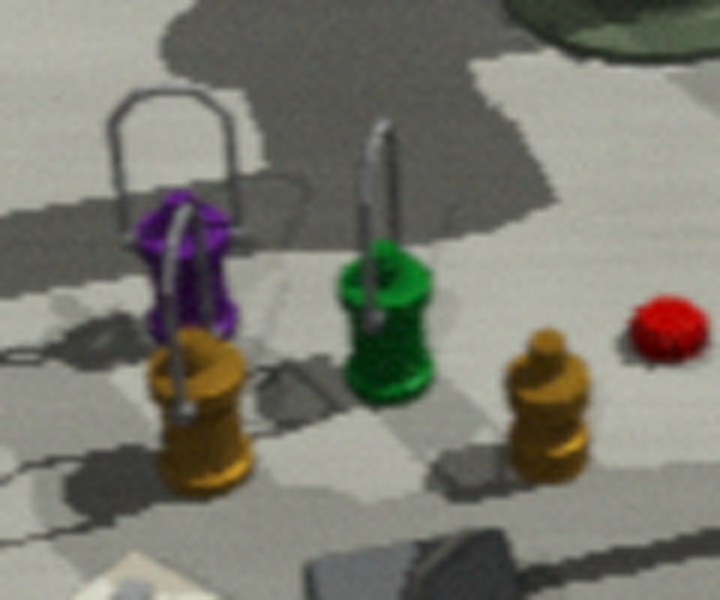

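View pics/c2.png

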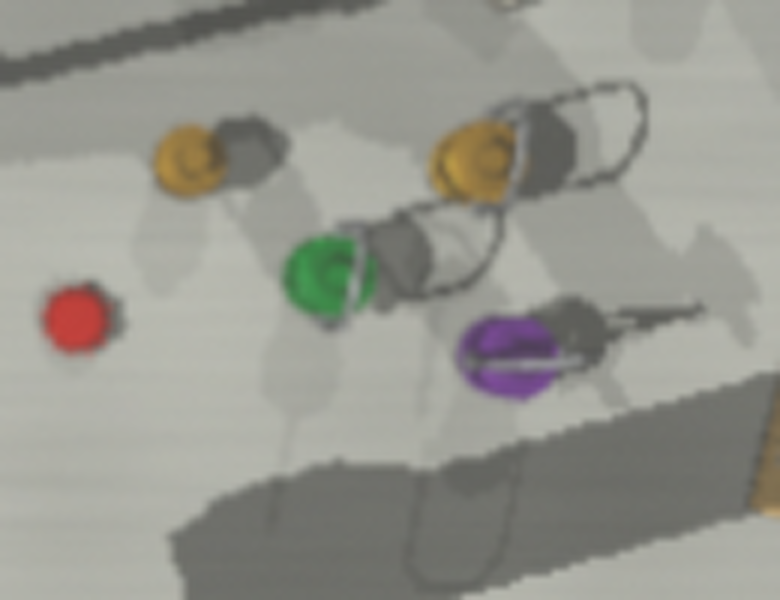

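View pics/c3.png

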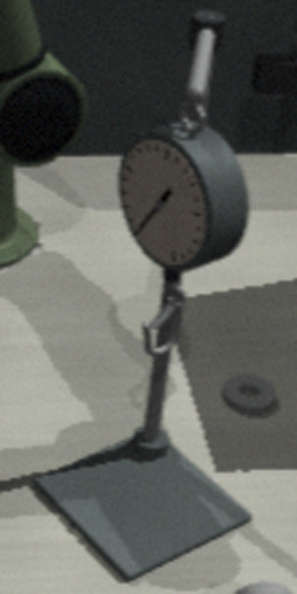

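View pics/c4.png

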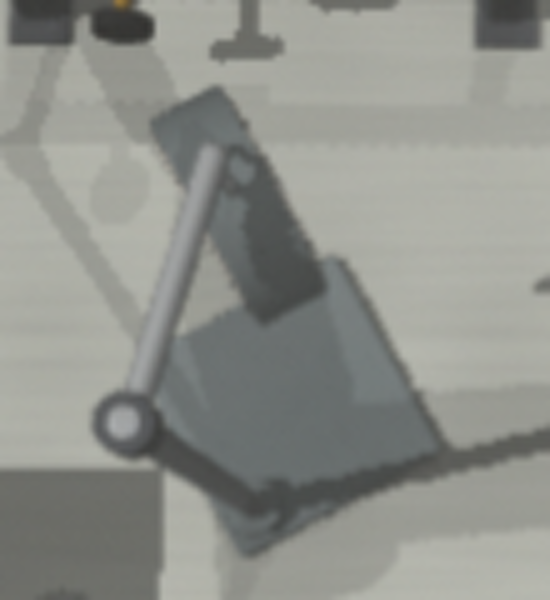

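The coupler is the brass body at scene (233,228) / top (400,218). It is the only brass thing with a wire bail: the look-alikes are green and purple, and the other brass piece at scene (291,228) is the plain union. The crop confirms this. Next I'll fit both poses precisely.

```bash
cat > fit.py <<'E'
from h import *
from scipy.optimize import minimize
ims={n:cv2.imread(f'pics/{n}0.png') for n in('scene','top')}
S=8
def revol_mask(n,x,y,win):
    u0,v0,u1,v1=win; m=np.zeros(((v1-v0)*S,(u1-u0)*S),np.uint8)
    t=np.linspace(0,2*np.pi,40)
    for z0,z1,r in [(0,13,26),(13,57,21),(57,71,26),(71,92,9)]:
        P=np.vstack([np.c_[x+r*np.cos(t),y+r*np.sin(t),0*t+z] for z in(z0,z1)])
        p=(proj(n,P)+.5-[u0,v0])*S
        cv2.fillConvexPoly(m,cv2.convexHull(p.astype(np.int32)),255)
    return cv2.resize(m,(u1-u0,v1-v0),interpolation=cv2.INTER_AREA)/255.
wins={'scene':(212,205,256,256),'top':(382,195,424,238)}
obs={}
for n,w in wins.items():
    c=ims[n][w[1]:w[3],w[0]:w[2]].astype(float)
    sat=(c[...,2]-c[...,0])/(c[...,2]+20)
    obs[n]=np.clip((sat-.2)/.35,0,1)
def cost(p,ns=('scene','top')):
    return sum(((revol_mask(n,p[0],p[1],wins[n])-obs[n])**2).sum() for n in ns)
for ns in [('scene',),('top',),('scene','top')]:
    r=minimize(cost,[498,-267],args=(ns,),method='Nelder-Mead',options=dict(initial_simplex=[[490,-267],[506,-260],[500,-275]]))
    print(ns,r.x,r.fun)
# crown-bail yaw: darkness-independent - edge overlay
p=r.x
for a in [-15,-8,0]:
  c,s=np.cos(np.radians(a)),np.sin(np.radians(a))
  for n in wins:
    print(a,n,proj(n,[[p[0]-s*q*0+c*q,p[1]+s*q,z] for q,z in[(-31,71),(-31,145),(-14,165),(14,165),(31,145),(31,71)]]).round(1).tolist())
crop(ims['scene'],205,180,265,250,10,'pics/d1.png'); crop(ims['top'],380,195,430,245,12,'pics/d2.png')
crop(ims['scene'],325,220,420,290,8,'pics/d3.png')
crop(ims['scene'],360,140,410,240,6,'pics/d4.png')
E
python3 fit.py
```

```text
('scene',) [ 495.1338876  -264.20975154] 65.0440414910915
('top',) [ 497.85385857 -263.42540491] 59.09103874163809
('scene', 'top') [ 496.22793534 -263.85156411] 125.11346513704686
-15 scene [[235.6, 214.5], [233.5, 195.9], [231.0, 193.8], [227.8, 199.2], [226.5, 207.8], [228.8, 226.7]]
-15 top [[398.4, 224.6], [402.6, 223.7], [405.0, 218.7], [407.0, 211.0], [406.8, 206.8], [402.4, 208.6]]
-8 scene [[234.4, 214.4], [232.3, 195.7], [230.5, 193.7], [228.4, 199.2], [227.7, 208.0], [230.0, 226.9]]
-8 top [[399.4, 224.8], [403.7, 223.9], [405.5, 218.8], [406.5, 210.9], [405.8, 206.6], [401.4, 208.4]]
0 scene [[233.1, 214.3], [231.0, 195.7], [229.9, 193.7], [229.0, 199.2], [229.1, 208.0], [231.4, 226.9]]
0 top [[400.5, 224.8], [404.9, 224.0], [406.1, 218.9], [405.9, 210.9], [404.6, 206.5], [400.3, 208.3]]
```

View pics/d1.png

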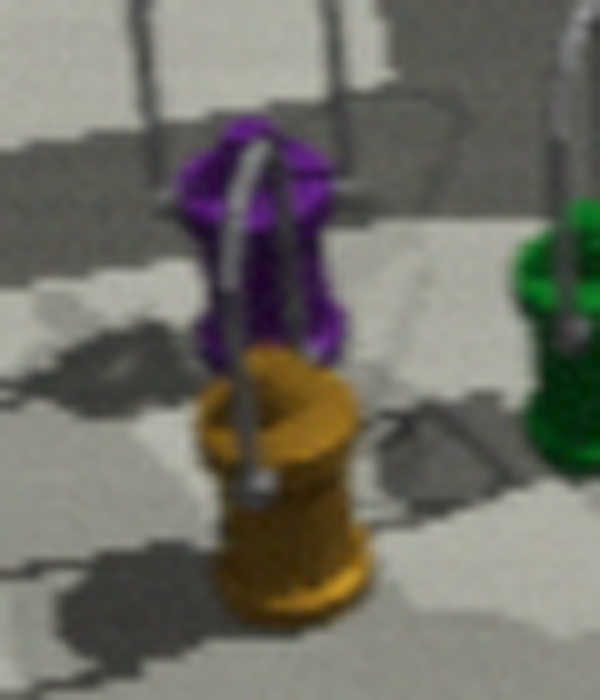

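View pics/d2.png

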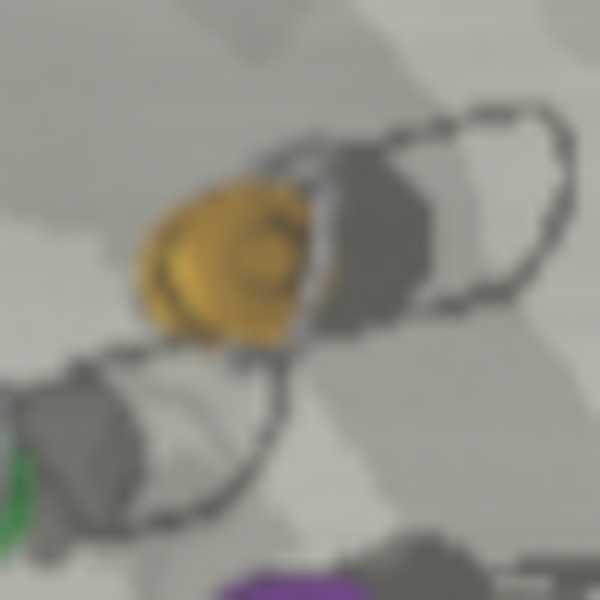

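View pics/d3.png

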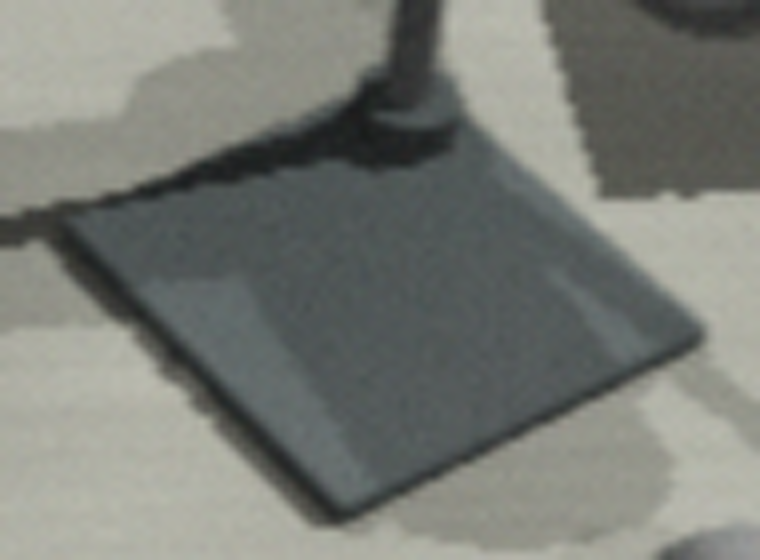

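View pics/d4.png

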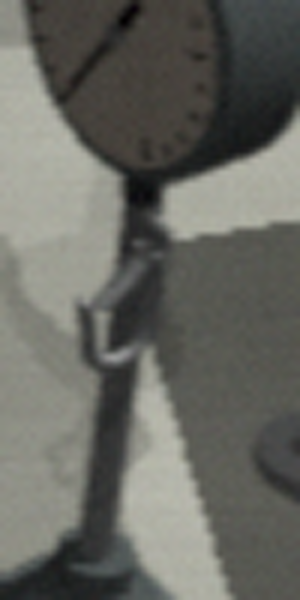

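```bash
cat > ov.py <<'E'
from h import *
BAIL=[(-31,62),(-31,145),(-14,165),(14,165),(31,145),(31,62)]
def overlay(n,im,win,s,coup=None,scale=None,f='x.png',dip=0):
    u0,v0,u1,v1=win
    o=cv2.resize(im[v0:v1,u0:u1],None,fx=s,fy=s,interpolation=cv2.INTER_CUBIC)
    def L(P,col,closed=False):
        p=((proj(n,P)+.5-[u0,v0])*s).astype(np.int32); cv2.polylines(o,[p],closed,col,1,cv2.LINE_AA)
    t=np.linspace(0,2*np.pi,60)
    if coup is not None:
        x,y,z,a=coup; c,sn=np.cos(a),np.sin(a)   # a = direction of crown bar
        for zz,r in [(0,26),(13,26),(59,26),(71,26),(92,9)]:
            L(np.c_[x+r*np.cos(t),y+r*np.sin(t),0*t+zz+z],(255,255,0),True)
        L([[x+c*q,y+sn*q,z+h] for q,h in BAIL],(0,0,255))
    if scale is not None:
        x,y,a=scale; c,sn=np.cos(a),np.sin(a)
        T=lambda P:np.array([[x+c*p[0]-sn*p[1],y+sn*p[0]+c*p[1],p[2]] for p in P])
        for zz in(0,12): L(T([(-50,-50,zz),(130,-50,zz),(130,130,zz),(-50,130,zz)]),(0,255,255),True)
        L(T([(100,100,12),(100,100,450)]),(0,255,0))
        for xx in(-22,22): L(T(np.c_[0*t+xx,65*np.cos(t),435+65*np.sin(t)]),(0,255,255),True)
        h=268-dip
        tt=np.linspace(0,-np.pi,20)
        L(T([(18,0,h+60)]+[(18*np.cos(q),0,h+11+18*np.sin(q)) for q in tt]+[(-20,0,h+36)]),(0,0,255))
        L(T([(11,0,h+47),(-15,0,h+28)]),(255,0,255))
    cv2.imwrite(f,o)
E
python3 - <<'E'
from ov import *
from scipy.optimize import least_squares
a=cv2.imread('pics/scene0.png');b=cv2.imread('pics/top0.png')
# plate top corners (z=12): scene d3 crop 8x off(325,220); top c4 5x off(230,110)
sc=[(70/8+325,215/8+220,-50,-50*0+ -50)]
obs=[('scene',(65/8+325,220/8+220),(130,-50)),('scene',(345/8+325,510/8+220),(-50,-50)),('scene',(703/8+325,328/8+220),(-50,130)),
('top',(247/5+230,553/5+110),(130,130)),('top',(443/5+230,453/5+110),(-50,130)),('top',(336/5+230,259/5+110),(-50,-50))]
def mod(q,pt): 
    c,s=np.cos(q[2]),np.sin(q[2]); return [q[0]+c*pt[0]-s*pt[1],q[1]+s*pt[0]+c*pt[1],12]
# resolve scene labels by trying all cyclic assignments
import itertools
C=[(-50,-50),(130,-50),(130,130),(-50,130)]
best=None
def res(q,obs): return np.concatenate([proj(n,mod(q,pt))[0]-(np.array(uv)-.5) for n,uv,pt in obs])
for perm in itertools.permutations(C,3):
    ob=[(o[0],o[1],p) for o,p in zip(obs[:3],perm)]+obs[3:]
    r=least_squares(res,[520,90,np.radians(117)],args=(ob,))
    if best is None or r.cost<best[0].cost: best=(r,ob)
r,ob=best; print(r.x,np.degrees(r.x[2]),r.fun.round(2),ob)
np.save('scale.npy',r.x)
overlay('scene',a,(320,70,430,290),2.7*1,scale=r.x,f='pics/e1.png')
overlay('scene',a,(355,150,405,225),8,scale=r.x,f='pics/e2.png')
overlay('top',b,(230,110,340,230),5,scale=r.x,f='pics/e3.png')
cp=(496.5,-265,0,np.radians(-10))
overlay('scene',a,(205,180,265,250),8,coup=cp,f='pics/e4.png');overlay('top',b,(380,195,430,245),10,coup=cp,f='pics/e5.png')
E
python3 -c "
import cv2,numpy as np
r=[cv2.imread(f'pics/e{i}.png') for i in(1,2,4,5,3)]
def pad(x): return cv2.copyMakeBorder(x,0,600-x.shape[0],0,0,0) 
cv2.imwrite('pics/f1.png',np.hstack([pad(r[0]),pad(r[1])]));cv2.imwrite('pics/f2.png',cv2.resize(np.hstack([pad(r[2]),pad(r[3])]),None,fx=.8,fy=.8))"
```

```text
Traceback (most recent call last):
  File "h.py", line 7, in proj
    K,k,C,R=cam(n); q=(np.atleast_2d(P)-C)@R; s=np.c_[q[:,0],-q[:,1]]/(-q[:,2:3])
            ~~~^^^
  File "h.py", line 5, in cam
    m=imaging.camera_model(n); return m['K'],m['k1'],np.array(m['position']),Ro.from_euler('xyz',m['rotation']).as_matrix()
ValueError: time passes only in moves, steps and waits
[ WARN:0@0.016] global loadsave.cpp:275 findDecoder imread_('pics/e1.png'): can't open/read file: check file path/integrity
[ WARN:0@0.016] global loadsave.cpp:275 findDecoder imread_('pics/e2.png'): can't open/read file: check file path/integrity
[ WARN:0@0.016] global loadsave.cpp:275 findDecoder imread_('pics/e4.png'): can't open/read file: check file path/integrity
[ WARN:0@0.016] global loadsave.cpp:275 findDecoder imread_('pics/e5.png'): can't open/read file: check file path/integrity
[ WARN:0@0.016] global loadsave.cpp:275 findDecoder imread_('pics/e3.png'): can't open/read file: check file path/integrity
Traceback (most recent call last):
AttributeError: 'NoneType' object has no attribute 'shape'
```

The repeated camera-model calls hit an interface limit, so I'll cache the models to a file.

```bash
python3 - <<'E'
from bench import imaging
import pickle
pickle.dump({n:imaging.camera_model(n) for n in('scene','top')},open('cams.pkl','wb'))
s=open('h.py').read().replace("m=imaging.camera_model(n); return","m=CAMS[n]; return").replace("def cam(n)","import pickle\nCAMS=pickle.load(open('cams.pkl','rb'))\ndef cam(n)")
open('h.py','w').write(s)
E
cat > fs.py <<'E'
from ov import *
from scipy.optimize import least_squares
import itertools
a=cv2.imread('pics/scene0.png');b=cv2.imread('pics/top0.png')
obs=[('scene',(65/8+325,220/8+220),0),('scene',(345/8+325,510/8+220),0),('scene',(703/8+325,328/8+220),0),
('top',(247/5+230,553/5+110),(130,130)),('top',(443/5+230,453/5+110),(-50,130)),('top',(336/5+230,259/5+110),(-50,-50))]
def mod(q,pt): 
    c,s=np.cos(q[2]),np.sin(q[2]); return [q[0]+c*pt[0]-s*pt[1],q[1]+s*pt[0]+c*pt[1],12]
C=[(-50,-50),(130,-50),(130,130),(-50,130)]
best=None
def res(q,obs): return np.concatenate([proj(n,mod(q,pt))[0]-(np.array(uv)-.5) for n,uv,pt in obs])
for perm in itertools.permutations(C,3):
    ob=[(o[0],o[1],p) for o,p in zip(obs[:3],perm)]+obs[3:]
    r=least_squares(res,[520,90,np.radians(117)],args=(ob,))
    if best is None or r.cost<best[0].cost: best=(r,ob)
r,ob=best; print(r.x,np.degrees(r.x[2]),r.fun.round(2),ob[:3])
np.save('scale.npy',r.x)
overlay('scene',a,(320,70,430,290),2.7,scale=r.x,f='pics/e1.png')
overlay('scene',a,(355,150,405,225),8,scale=r.x,f='pics/e2.png')
overlay('top',b,(230,110,340,230),5,scale=r.x,f='pics/e3.png')
cp=(496.5,-265,0,np.radians(-10))
overlay('scene',a,(205,180,265,250),8,coup=cp,f='pics/e4.png');overlay('top',b,(380,195,430,245),10,coup=cp,f='pics/e5.png')
r=[cv2.imread(f'pics/e{i}.png') for i in(1,2,4,5,3)]
def pad(x): return cv2.copyMakeBorder(x,0,max(0,600-x.shape[0]),0,0,0) 
cv2.imwrite('pics/f1.png',np.hstack([pad(r[0])[:594],pad(r[1])[:594]]));cv2.imwrite('pics/f2.png',cv2.resize(np.hstack([pad(r[2]),pad(r[3])]),None,fx=.8,fy=.8))
E
python3 fs.py
```

```text
[654.18848128 152.76232245   2.08214833] 119.29831139238748 [-1.27 -0.27 -0.81  0.01  0.95 -0.42 -1.26  1.45  0.1  -0.75 -0.3  -1.43] [('scene', (333.125, 247.5), (-50, 130)), ('scene', (368.125, 283.75), (-50, -50)), ('scene', (412.875, 261.0), (130, -50))]
```

View pics/f1.png

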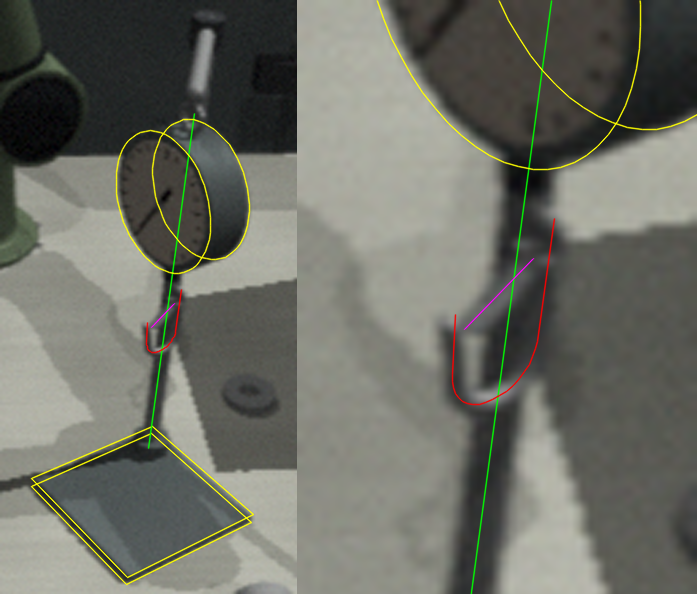

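View pics/f2.png

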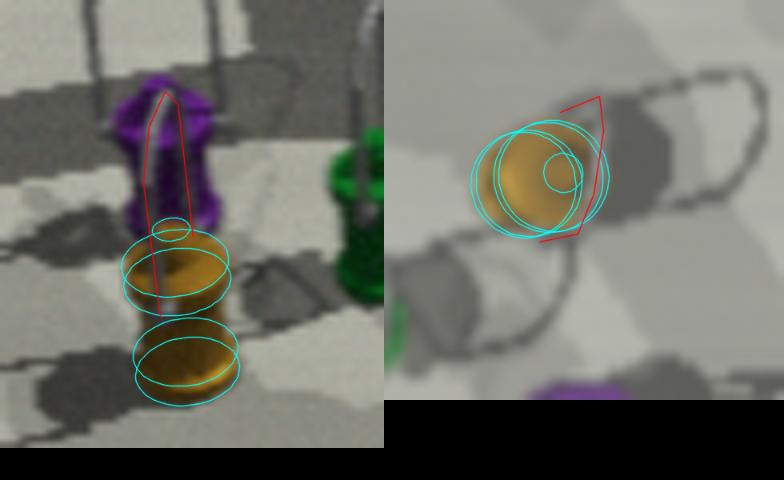

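View pics/e3.png

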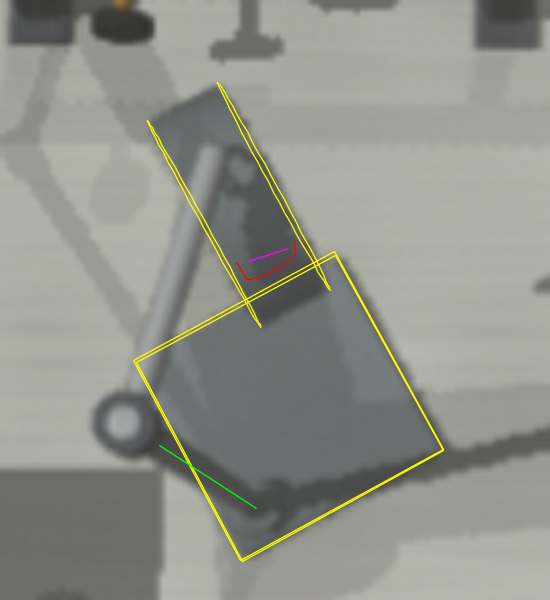

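The overlays fit to about 1 px. That puts the hook axis at about (654,153) with the mouth facing −x (heading 119°), and the coupler at about (497,−265) with its crown at −10°. Now the reachability scan for a side grip.

```bash
cat > g.py <<'E'
from h import *
SC=np.load('scale.npy')
def rpy(phi,th,sgn=1):
    p,t=np.radians(phi),np.radians(th)
    z=np.array([np.cos(p)*np.cos(t),np.sin(p)*np.cos(t),-np.sin(t)]); y=sgn*np.array([-np.sin(p),np.cos(p),0]); x=np.cross(y,z)
    return Ro.from_matrix(np.c_[x,y,z]).as_euler('xyz'),z
def tcp(gp,phi,th,sgn=1):
    o,z=rpy(phi,th,sgn); return np.array(gp)+19*z,o
E
python3 - <<'E'
from g import *
for n,uv,z in [('sonde',(366,150),125),('wb',(404,180),40),('jar',(439,175),75),('purp',(404,249),50),('green',(376,236),50)]: print(n,onz('top',uv,z).round())
for uv in[(270,297),(265,252),(289,252)]: print('sonde scene',onz('scene',uv,125 if uv[1]<260 else 0).round())
for sgn in(1,-1):
  for th in(10,18,25,30):
    for ph in(50,55,60,65,70):
      r=[]
      for gp,p in[((497,-265,36),ph),((497,-265,150),ph),((654,153,103+50+36),ph+39),((654,153,80),ph+39),((697,76,190),ph+39)]:
        a,o=tcp(gp,p,th,sgn); q=solve_ik(a,o); r.append(None if q is None else np.round(q,2).tolist())
      if all(x is not None for x in r): print(sgn,th,ph,r[0],r[3],r[4])
      else: print(sgn,th,ph,[x is not None for x in r])
E
```

```text
sonde [ 736. -130.  125.]
wb [ 640. -287.   40.]
jar [ 655. -414.   75.]
purp [ 375. -280.   50.]
green [ 424. -175.   50.]
sonde scene [ 751. -144.    0.]
sonde scene [ 700. -153.  125.]
sonde scene [703. -88. 125.]
1 10 50 [-1.12, 1.21, -0.02, 1.5, 1.12, -2.77] [-0.31, 1.21, 0.22, 1.6, 1.24, -2.61] [-0.39, 1.18, 0.48, 1.98, 1.16, -2.72]
1 10 55 [True, True, True, True, False]
1 10 60 [True, True, True, True, False]
1 10 65 [True, True, False, True, False]
1 10 70 [True, True, False, False, False]
1 18 50 [-1.1, 1.08, -0.13, 1.24, 1.07, -2.51] [-0.29, 1.07, 0.09, 1.29, 1.16, -2.31] [-0.38, 1.06, 0.38, 1.72, 1.1, -2.45]
1 18 55 [-1.08, 1.12, -0.04, 1.37, 1.01, -2.6] [-0.28, 1.13, 0.22, 1.47, 1.1, -2.44] [-0.36, 1.13, 0.52, 1.87, 1.04, -2.55]
1 18 60 [-1.06, 1.15, 0.05, 1.48, 0.95, -2.67] [-0.27, 1.19, 0.35, 1.63, 1.05, -2.54] [-0.35, 1.21, 0.67, 2.02, 0.98, -2.63]
1 18 65 [True, True, True, True, False]
1 18 70 [True, True, True, True, False]
1 25 50 [-1.08, 0.97, -0.22, 1.05, 1.0, -2.33] [-0.27, 0.98, 0.01, 1.1, 1.07, -2.12] [-0.36, 0.97, 0.31, 1.54, 1.02, -2.27]
1 25 55 [-1.06, 1.0
[... 2207 characters left out ...]
0.68] [-0.32, 1.18, 0.73, 1.98, 0.87, 0.59]
-1 25 70 [True, True, True, True, False]
-1 30 50 [-1.06, 0.91, -0.27, 0.95, 0.94, 0.92] [-0.26, 0.92, -0.03, 1.01, 1.0, 1.12] [-0.34, 0.91, 0.27, 1.44, 0.96, 0.97]
-1 30 55 [-1.05, 0.95, -0.18, 1.08, 0.9, 0.82] [-0.25, 0.97, 0.08, 1.17, 0.97, 0.99] [-0.33, 0.98, 0.39, 1.59, 0.92, 0.86]
-1 30 60 [-1.03, 0.99, -0.09, 1.19, 0.86, 0.73] [-0.24, 1.03, 0.2, 1.32, 0.93, 0.88] [-0.32, 1.04, 0.52, 1.73, 0.88, 0.77]
-1 30 65 [-1.01, 1.02, -0.01, 1.29, 0.81, 0.66] [-0.22, 1.08, 0.31, 1.46, 0.88, 0.78] [-0.31, 1.11, 0.66, 1.86, 0.83, 0.68]
-1 30 70 [-0.99, 1.06, 0.08, 1.39, 0.77, 0.59] [-0.21, 1.14, 0.43, 1.59, 0.84, 0.7] [-0.29, 1.19, 0.82, 1.99, 0.78, 0.61]
```

Run:
```python
from g import *
PH,TH=52,27
cx,cy=497,-265
d=np.array([np.cos(np.radians(PH)),np.sin(np.radians(PH))])
def P(back,z,fw=3):
    g=np.array([cx,cy])+d*(fw-back); return tcp([g[0],g[1],z],PH,TH,-1)
bot.grip(0.8,60)
a,o=P(130,150); bot.move_ptp(a,o)
a,o=P(125,38); bot.movel(a,o,150)
s=bot.get_state(); print(s['t'],s['contact_force'].round(2),s['qpos'].round(2))
cv2.imwrite('pics/s1.png',imaging.capture('scene'));cv2.imwrite('pics/t1.png',imaging.capture('top'))
a=cv2.imread('pics/s1.png');b=cv2.imread('pics/t1.png')
A=cv2.resize(a[120:270,150:330],None,fx=3,fy=3);B=cv2.resize(b[180:330,340:520],None,fx=3,fy=3)
cv2.imwrite('pics/st1.png',np.vstack([np.hstack([A,B])])[:, :1080]); cv2.imwrite('pics/st1.png',cv2.resize(np.hstack([A,B]),None,fx=.74,fy=.74))
```

```text
2.2917 [-0.35  0.26 -0.6 ] [-1.25  1.05 -0.    1.34  0.84  0.6 ]
```

View pics/st1.png

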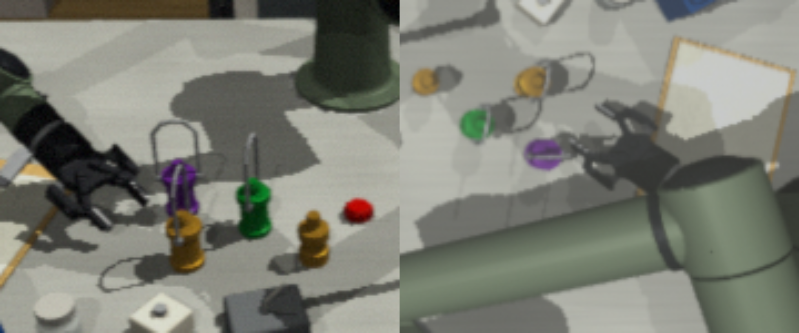

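The picture shows the open gripper at scene (100,200) in the crop. It is aimed at the brass coupler and clear of the purple one, so I'll go on in with a force guard.

Run:
```python
from g import *
PH,TH=52,27
cx,cy=497,-265
d=np.array([np.cos(np.radians(PH)),np.sin(np.radians(PH))])
g=np.array([cx,cy])+d*3; a,o=tcp([g[0],g[1],37],PH,TH,-1)
print(bot.movel(a,o,100,threshold=6))
s=bot.get_state(); print(s['t'],s['contact_force'].round(2),s['tcp_pos'].round(1),a.round(1))
F=[]
for i in range(6): bot.dwell(.03); F.append(bot.get_state()['contact_force'])
print('F0',np.mean(F,0).round(2),np.std(F,0).round(2))
cv2.imwrite('pics/s2.png',imaging.capture('scene'));cv2.imwrite('pics/t2.png',imaging.capture('top'))
a=cv2.imread('pics/s2.png');b=cv2.imread('pics/t2.png')
A=cv2.resize(a[170:260,180:280],None,fx=4,fy=4,interpolation=2);B=cv2.resize(b[190:280,370:470],None,fx=4,fy=4,interpolation=2)
cv2.imwrite('pics/st2.png',np.hstack([A,B]))
```

```text
False
3.7917 [ 0.67 -0.78  0.2 ] [ 509.2 -249.9   28.3] [ 509.3 -249.3   28.4]
F0 [ 0.66 -1.2   0.53] [0.65 0.36 0.49]
```

View pics/st2.png

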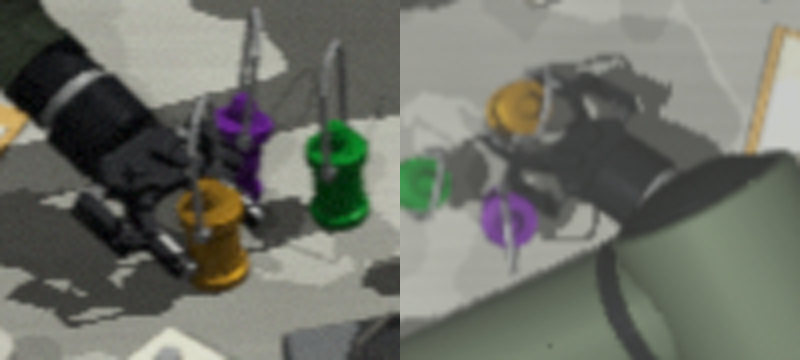

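The purple look-alike was nudged and turned by the right finger: in the crop it is now at (240,145), still upright. That wasn't intended, and I'll stay well clear of it from here. The brass coupler sits between the fingers at (215,240). I'll close, then lift straight up.

Run:
```python
from g import *
bot.grip(0.0,60)
s=bot.get_state(); print(s['t'],s['opening'],s['contact_force'].round(2),s['tcp_pos'].round(1))
p=s['tcp_pos'].copy(); p=np.array([509.2,-249.4,28.4])
_,o=tcp([0,0,0],52,27,-1)
bot.movel(p+[0,0,140],o,100)
F=[]
for i in range(10): bot.dwell(.03); F.append(bot.get_state()['contact_force'])
s=bot.get_state();print(s['t'],'F',np.mean(F,0).round(2),np.std(F,0).round(2),s['tcp_pos'].round(1),s['opening'])
cv2.imwrite('pics/s3.png',imaging.capture('scene'));cv2.imwrite('pics/t3.png',imaging.capture('top'))
a=cv2.imread('pics/s3.png');b=cv2.imread('pics/t3.png')
A=cv2.resize(a[130:240,170:270],None,fx=4,fy=4,interpolation=2);B=cv2.resize(b[180:290,360:460],None,fx=4,fy=4,interpolation=2)
cv2.imwrite('pics/st3.png',np.hstack([A,B]))
```

```text
4.45 0.46553523154836635 [ 0.21 -1.54  0.68] [ 509.3 -249.4   28.5]
6.3333 F [-0.21  0.06 -2.5 ] [0.49 0.63 0.49] [ 509.2 -249.4  168.2] 0.4678521419304923
```

View pics/st3.png

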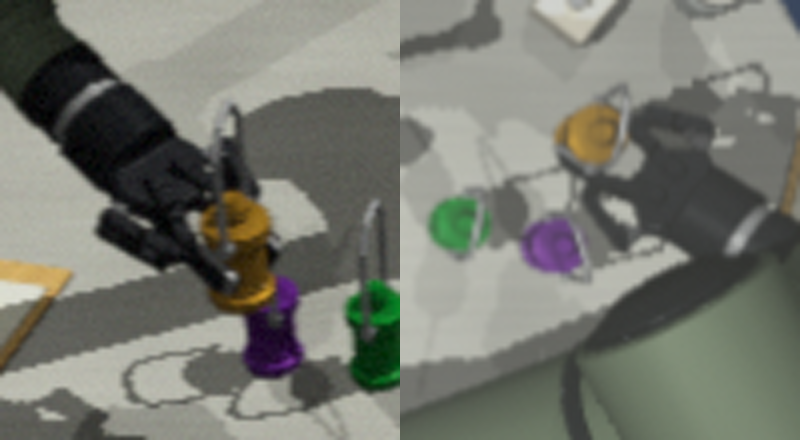

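```bash
cat > fit3.py <<'E'
from ov import *
from scipy.optimize import minimize
S=8
def revol_mask(n,x,y,zb,win):
    u0,v0,u1,v1=win; m=np.zeros(((v1-v0)*S,(u1-u0)*S),np.uint8); t=np.linspace(0,2*np.pi,40)
    for z0,z1,r in [(0,13,26),(13,59,21),(59,71,26),(71,92,9)]:
        p=(proj(n,np.vstack([np.c_[x+r*np.cos(t),y+r*np.sin(t),0*t+z+zb] for z in(z0,z1)]))+.5-[u0,v0])*S
        cv2.fillConvexPoly(m,cv2.convexHull(p.astype(np.int32)),255)
    return cv2.resize(m,(u1-u0,v1-v0),interpolation=cv2.INTER_AREA)/255.
def fit(ims,p0,z,ns=('scene','top'),half=28,useedges=False):
    wins,obs={},{}
    for n in ns:
        c=proj(n,[p0[0],p0[1],z+45])[0].astype(int); w=(c[0]-half,c[1]-half,c[0]+half,c[1]+half); wins[n]=w
        im=ims[n][w[1]:w[3],w[0]:w[2]].astype(float)
        hsv=cv2.cvtColor(ims[n][w[1]:w[3],w[0]:w[2]],cv2.COLOR_BGR2HSV)
        obs[n]=((hsv[...,0]>10)&(hsv[...,0]<28)&(hsv[...,1]>110)).astype(float)
    def cost(p): 
        # mask pixels should be inside model; model outside mask penalised less (occlusion)
        c=0
        for n in ns:
            m=revol_mask(n,p[0],p[1],z,wins[n]); c+=(obs[n]*(1-m)).sum()+.5*(m*(1-obs[n])).sum()
        return c
    r=minimize(cost,p0,method='Nelder-Mead',options=dict(initial_simplex=[[p0[0]-8,p0[1]],[p0[0]+8,p0[1]-6],[p0[0]+3,p0[1]+9]],xatol=.05,fatol=.01))
    return r.x,r.fun
if __name__=='__main__':
    for k,z,p0 in((0,0,(497,-265)),(3,139.5,(497,-265))):
        ims={'scene':cv2.imread(f'pics/s{k}.png' if k else 'pics/scene0.png'),'top':cv2.imread(f'pics/t{k}.png' if k else 'pics/top0.png')}
        for ns in(('scene',),('top',),('scene','top')): print(k,ns,*fit(ims,p0,z,ns))
    p,_=fit(ims,p0,z)
    for a in(-10,-18):
        for n in ims:
            c=proj(n,[p[0],p[1],z+80])[0].astype(int); overlay(n,ims[n],(c[0]-32,c[1]-36,c[0]+32,c[1]+32),6,coup=(p[0],p[1],z,np.radians(a)),f=f'pics/o_{n}{a}.png')
    cv2.imwrite('pics/o3.png',np.hstack([cv2.imread(f'pics/o_{n}{a}.png') for n,a in(('scene',-10),('top',-10))]))
    cv2.imwrite('pics/o3b.png',np.hstack([cv2.imread(f'pics/o_{n}{a}.png') for n,a in(('scene',-18),('top',-18))]))
E
python3 fit3.py
```

```text
0 ('scene',) [ 495.66018439 -264.93467127] 43.19019607843137
0 ('top',) [ 497.61952037 -260.69107764] 37.91960784313725
0 ('scene', 'top') [ 496.2293347  -264.48482402] 81.34705882352941
3 ('scene',) [ 493.93456749 -262.81015692] 72.88823529411765
3 ('top',) [ 499.13987541 -263.05012703] 54.333333333333336
3 ('scene', 'top') [ 496.14529695 -262.88577948] 130.48039215686273
```

View pics/o3.png

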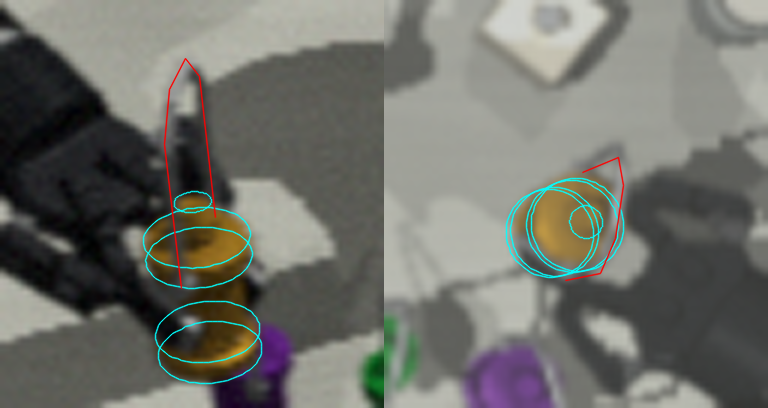

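View pics/o3b.png

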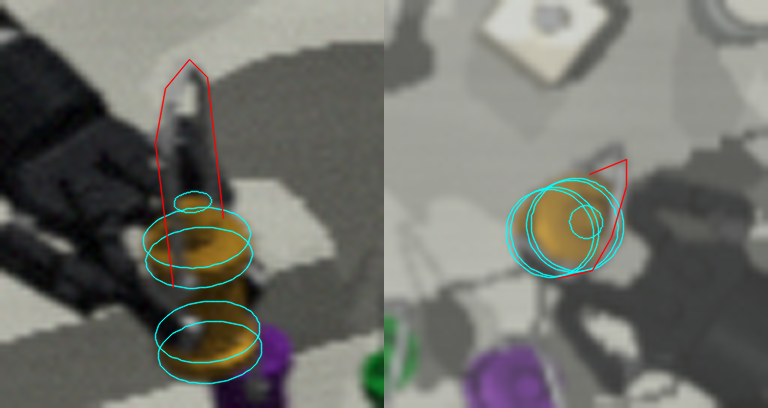

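The weight reads about 3 N, so the expected dip is about 21 mm. The bail is upright in the hand with the crown at about −10°. Next I'll carry it to a standoff in front of the hook mouth.

```bash
cat >> g.py <<'E'
TH=27
HK=np.array([654.,151.5]); X=np.array([np.cos(SC[2]),np.sin(SC[2])]); Y=np.array([-X[1],X[0]])
def hold(xs,ys,zb,phi=88):
    "TCP for coupler axis at scale coords xs,ys and crown zb mm above the (empty) seat"
    c=HK+X*xs+Y*ys; p=np.radians(phi); d=np.array([np.cos(p),np.sin(p)]); l=np.array([-np.sin(p),np.cos(p)])
    t=c+19.4*d-0.5*l
    _,o=tcp([0,0,0],phi,TH,-1)
    return np.array([t[0],t[1],268+zb-136.6]),o
def favg(k=8):
    F=[]
    for i in range(k): bot.dwell(.03); F.append(bot.get_state()['contact_force'])
    return np.mean(F,0)
def snap(k):
    for n,c in(('scene','s'),('top','t')): cv2.imwrite(f'pics/{c}{k}.png',imaging.capture(n))
E
python3 - <<'E'
from g import *
a,o=hold(-100,0,51); _,om=tcp([0,0,0],70,TH,-1)
mid=np.array([600,-70,190.])
print(a,solve_ik(a,o),solve_ik(mid,om))
bot.movel(mid,om,150)
bot.movel(a,o,150)
s=bot.get_state(); print(s['t'],s['tcp_pos'].round(1),favg().round(2))
snap(4)
A=cv2.imread('pics/s4.png');B=cv2.imread('pics/t4.png')
A=cv2.resize(A[100:270,280:430],None,fx=2.6,fy=2.6,interpolation=2);B=cv2.resize(B[90:260,220:370],None,fx=2.6,fy=2.6,interpolation=2)
cv2.imwrite('pics/st4.png',np.hstack([A,B]))
E
```

```text
[704.11242066  83.66236279 182.4       ] [-0.3650306   0.9501029   0.30954638  1.4968529   1.00263933  0.92424235] [-0.69101168  0.74508347 -0.10871462  1.29904961  0.9962166   0.90588907]
9.325 [703.9  83.1 182.4] [ 0.14  0.31 -2.66]
```

View pics/st4.png

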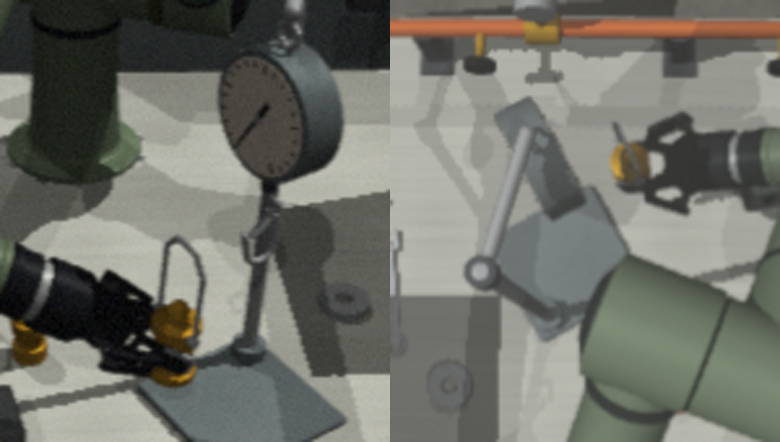

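```bash
cat > chk.py <<'E'
import sys
from g import *
from ov import overlay
def chk(k,xs,ys,zb,crown,dip=0,zoom=(('scene',None,6),('top',None,6))):
    c=HK+X*xs+Y*ys; out=[]
    for n,s in(('scene',6),('top',6)):
        im=cv2.imread(f'pics/{n[0]}{k}.png')
        m=proj(n,[c[0],c[1],268+zb-80])[0]; h=proj(n,[HK[0],HK[1],290])[0]; q=((m+h)/2).astype(int) if abs(xs)>30 else m.astype(int)
        w=(q[0]-32,q[1]-48,q[0]+33,q[1]+48)
        overlay(n,im,w,6,coup=(c[0],c[1],268+zb-165,np.radians(crown)),scale=(HK[0],HK[1],SC[2]),f='pics/tmp.png',dip=dip); out.append(cv2.imread('pics/tmp.png'))
        if n=='scene': out[0]=out[0]
    cv2.imwrite(f'pics/k{k}.png',np.hstack(out))
    cv2.imwrite(f'pics/r{k}.png',cv2.resize(cv2.imread(f'pics/s{k}.png')[w[1]*0:1],None,fx=1,fy=1))
if __name__=='__main__': chk(sys.argv[1],*map(float,sys.argv[2:]))
E
python3 chk.py 4 -100 0 51 26
```

```text
(no output)
```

View pics/k4.png

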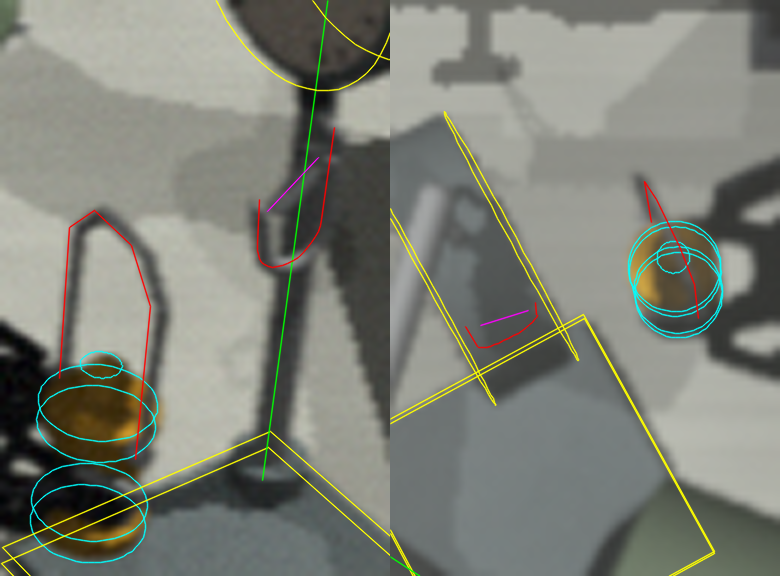

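Run:
```python
from g import *
A=cv2.imread('pics/s4.png');B=cv2.imread('pics/t4.png')
A=cv2.resize(A[185:255,330:380],None,fx=8,fy=8,interpolation=2);B=cv2.resize(B[130:180,295:335],None,fx=9,fy=9,interpolation=2)
cv2.imwrite('pics/z4a.png',A);cv2.imwrite('pics/z4b.png',B)
for cr in(20,26,32,38):
    c=HK-100*X+0*Y; r=np.radians(cr)
    P=[[c[0]+np.cos(r)*q,c[1]+np.sin(r)*q,154+h] for q,h in[(-31,71),(-31,145),(-14,165),(14,165),(31,145),(31,71)]]
    print(cr,((proj('scene',P)+.5-[330,185])*8).round().astype(int).tolist(),((proj('top',P)+.5-[295,130])*9).round().astype(int).tolist())
```

```text
20 [[97, 249], [110, 69], [138, 48], [179, 97], [200, 179], [182, 362]] [[184, 278], [179, 232], [161, 174], [134, 100], [121, 71], [130, 126]]
26 [[88, 252], [101, 72], [134, 49], [183, 96], [209, 177], [191, 359]] [[192, 274], [187, 229], [165, 172], [130, 101], [112, 74], [122, 129]]
32 [[80, 255], [93, 75], [130, 50], [187, 94], [217, 173], [199, 356]] [[200, 270], [195, 224], [168, 170], [127, 103], [104, 79], [114, 133]]
38 [[73, 259], [85, 79], [127, 52], [190, 92], [225, 170], [207, 352]] [[207, 266], [203, 219], [172, 168], [123, 105], [97, 84], [107, 138]]
```

View pics/z4a.png

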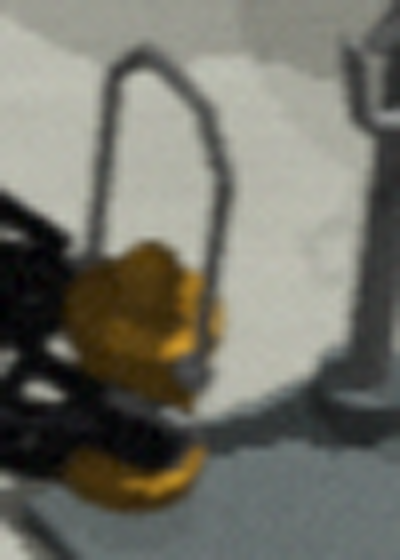

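View pics/z4b.png

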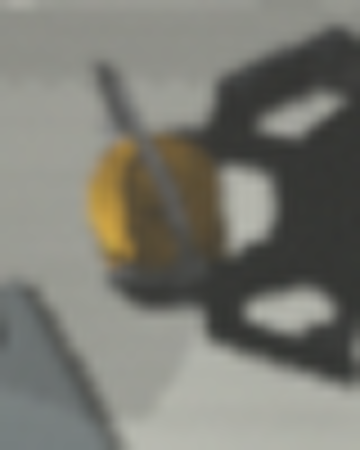

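Run:
```python
from g import *
A=cv2.imread('pics/s4.png').astype(float)+cv2.imread('pics/scene0.png')*0
A=A.astype(np.uint8)
A=cv2.resize(A[170:210,365:395],None,fx=16,fy=16,interpolation=2)
for xs,h in[(-24,36),(-18,11),(-12.7,-1.7),(0,-7),(12.7,-1.7),(18,11),(18,40)]:
    c=HK+X*xs; p=(proj('scene',[c[0],c[1],268+h])[0]+.5-[365,170])*16; print(xs,h,p.round())
    cv2.circle(A,tuple(int(v) for v in p),3,(0,0,255),1)
cv2.imwrite('pics/z4c.png',A)
```

```text
-24 36 [130. 316.]
-18 11 [143. 429.]
-12.7 -1.7 [161. 481.]
0 -7 [217. 482.]
12.7 -1.7 [279. 433.]
18 11 [313. 362.]
18 40 [333. 218.]
```

View pics/z4c.png

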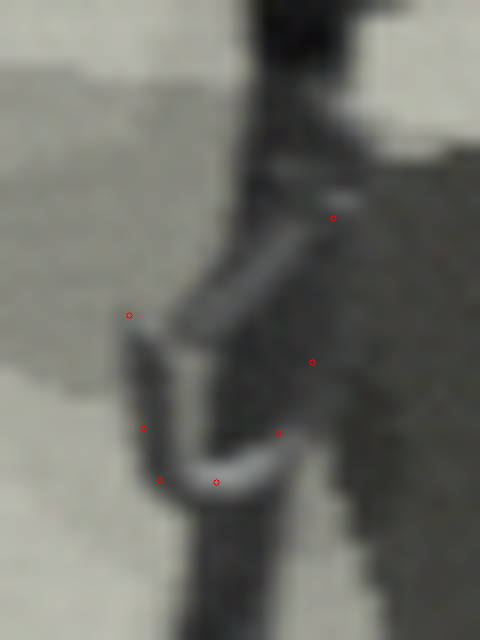

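Measured in the scene picture, the hook sits about 0.4 px right of my model and the bail about 1.6 px right. So the coupler is about 3 mm further in +y than I commanded relative to the hook. I'll correct for that and go into the mouth.

```bash
sed -i 's/HK=np.array(\[654.,151.5\])/HK=np.array([654.,152.5]); OFF=np.array([1.,3.7])/; s/c=HK+X\*xs+Y\*ys; p=np.radians(phi)/c=HK-OFF+X*xs+Y*ys; p=np.radians(phi)/' g.py
python3 - <<'E'
from g import *
a,o=hold(-45,0,51); print(bot.movel(a,o,80,threshold=5)); a,o=hold(-30,0,51); print(bot.movel(a,o,60,threshold=5))
print(bot.get_state()['t'],favg().round(2)); snap(5)
A=cv2.imread('pics/s5.png');B=cv2.imread('pics/t5.png')
c=HK-30*X
def dr(im,n,win,s,f):
    o=cv2.resize(im[win[1]:win[3],win[0]:win[2]],None,fx=s,fy=s,interpolation=2)
    for cr,col in((28,(0,0,255)),):
        r=np.radians(cr)
        for q,h in[(-31,71),(-31,145),(-14,165),(14,165),(31,145),(31,71)]:
            p=(proj(n,[c[0]+np.cos(r)*q,c[1]+np.sin(r)*q,268+51-165+h])[0]+.5-win[:2])*s; cv2.circle(o,tuple(int(v) for v in p),4,col,1)
    for xs,h in[(-24,36),(-18,11),(0,-7),(18,11)]:
        k=HK+X*xs; p=(proj(n,[k[0],k[1],268+h])[0]+.5-win[:2])*s; cv2.circle(o,tuple(int(v) for v in p),4,(0,255,0),1)
    cv2.imwrite(f,o); return o
x=dr(A,'scene',(340,160,400,235),8,'pics/z5a.png'); y=dr(B,'top',(270,110,320,185),8,'pics/z5b.png')
cv2.imwrite('pics/z5.png',np.hstack([x,y])[:, :800])
E
```

```text
False
False
10.9083 [ 0.03 -0.08 -2.75]
```

View pics/z5.png

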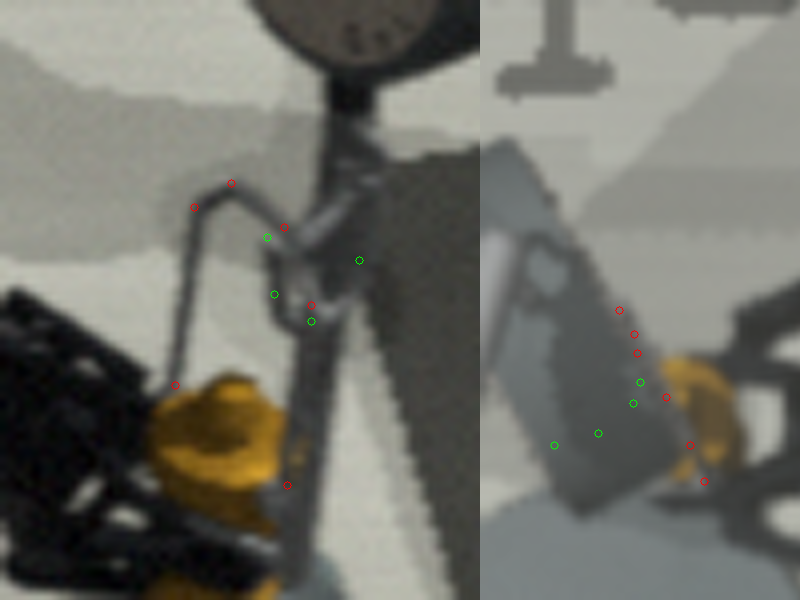

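The corrected model matches the picture: crown at (231,186)–(280,225) in the crop, hook tip at (270,240). The crown is above the tip and below the swivel. Advancing over the seat, then lowering past the latch.

Run:
```python
from g import *
a,o=hold(-2,0,51); print(bot.movel(a,o,40,threshold=4)); print(bot.get_state()['t'],favg(10).round(2))
a,o=hold(-2,0,12); print(bot.movel(a,o,25,threshold=4)); print(bot.get_state()['t'],favg(10).round(2),bot.get_state()['tcp_pos'].round(2),a)
snap(6)
A=cv2.imread('pics/s6.png')
cv2.imwrite('pics/z6.png',cv2.resize(A[165:240,345:405],None,fx=8,fy=8,interpolation=2))
```

```text
False
12.125 [-0.19 -0.12 -2.78]
False
14.1667 [ 0.01  0.3  -2.74] [655.18 166.4  143.45] [655.15545915 166.42656491 143.4       ]
```

View pics/z6.png

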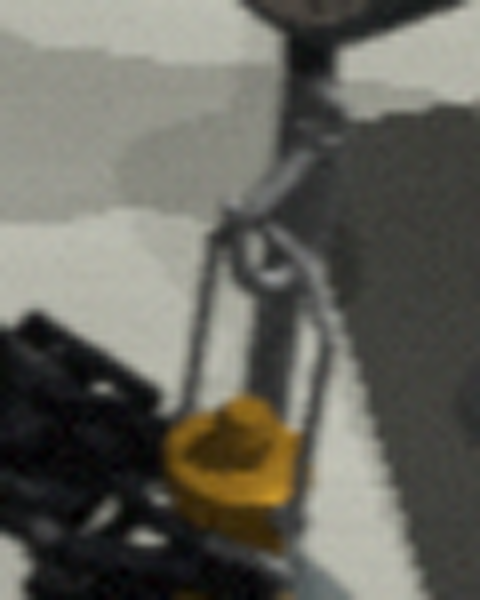

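The crown is now behind the tip and under the latch, which reads shut from (320,165) to (245,215) in the crop. Now I'll ease down in small steps and log the load curve.

Run:
```python
from g import *
import json
out=[]
for zb in (4,-1,-5,-9,-13):
    a,o=hold(-2,0,zb); r=bot.movel(a,o,12,threshold=5); F=favg(16); s=bot.get_state()
    out.append([zb,*F.tolist(),s['tcp_pos'][2]]); print(round(s['t'],2),r,zb,F.round(2),s['tcp_pos'].round(2),s['wrist_torque'].round(2))
    if r: break
json.dump(out,open('curve.json','w'))
snap(7)
A=cv2.imread('pics/s7.png')
cv2.imwrite('pics/z7.png',cv2.resize(A[165:240,345:405],None,fx=8,fy=8,interpolation=2))
```

```text
15.95 False 4 [ 0.12  0.03 -2.54] [655.16 166.42 135.41] [-1.34  0.08 -0.05]
17.05 False -1 [-0.07 -0.1  -2.38] [655.17 166.41 130.43] [-1.28  0.03  0.01]
18.07 False -5 [-0.24  0.02 -1.84] [655.17 166.42 126.42] [-1.21 -0.    0.  ]
19.08 False -9 [-0.21  0.   -1.43] [655.18 166.41 122.43] [-1.01  0.09  0.06]
20.1 False -13 [-0.11  0.13 -0.79] [655.2  166.42 118.45] [-0.98  0.03 -0.  ]
```

View pics/z7.png

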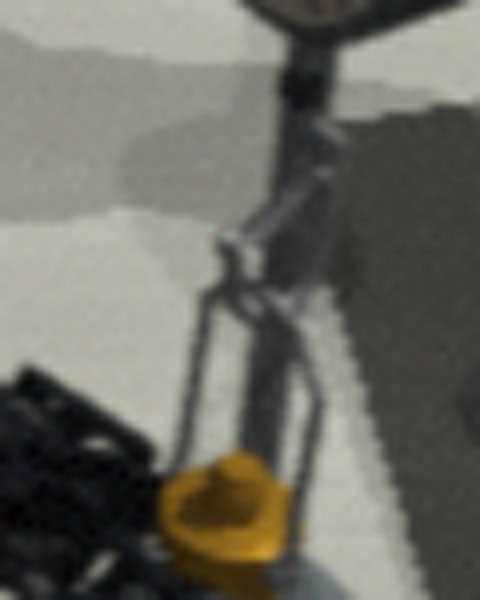

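Run:
```python
from g import *
a,o=hold(-2,0,-19); r=bot.movel(a,o,10,threshold=5)
F=[];T=[]
for i in range(50): bot.dwell(.03); s=bot.get_state(); F.append(s['contact_force']); T.append(s['wrist_torque'])
F=np.array(F);print(s['t'],r,F.mean(0).round(3),F.std(0).round(2),np.mean(T,0).round(3),s['tcp_pos'].round(2),s['opening'])
print(np.corrcoef(F[:-1,2],F[1:,2])[0,1].round(2))
snap(8)
A=cv2.imread('pics/s8.png');B=cv2.imread('pics/scene0.png')
cv2.imwrite('pics/z8.png',np.hstack([cv2.resize(A[100:175,355:415],None,fx=6,fy=6,interpolation=2),cv2.resize(A[170:245,345:405],None,fx=6,fy=6,interpolation=2)]))
```

```text
22.6167 False [-0.092  0.09   0.132] [0.45 0.48 0.48] [-0.83   0.026  0.003] [655.16 166.44 112.41] 0.46206991670082537
0.11
```

View pics/z8.png

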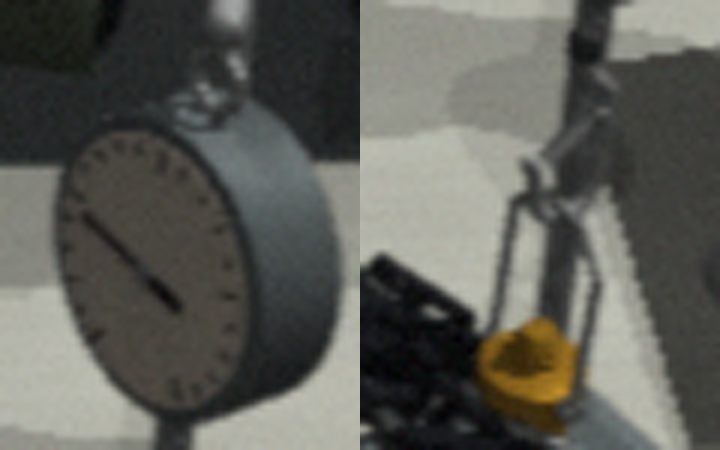

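Zero net load at the wrist (0.13 ± 0.07 N), and the lateral forces are about 0.1 N. The latch is shut above the bar and the hook is still. I'll relax the grip effort first, then open in tiny steps.

Run:
```python
from g import *
bot.grip(0.0,20); s=bot.get_state(); print(s['t'],s['opening'],s['contact_force'].round(2))
for op in (0.45,0.455,.46,.463,.466,.469,.472,.475,.48,.485,.49,.5,.52):
    bot.grip(op); bot.dwell(.1); s=bot.get_state(); print(round(s['t'],2),op,round(s['opening'],4),s['contact_force'].round(2))
print(favg(16).round(2)); snap(9)
A=cv2.imread('pics/s9.png')
cv2.imwrite('pics/z9.png',np.hstack([cv2.resize(A[100:175,355:415],None,fx=6,fy=6,interpolation=2),cv2.resize(A[180:255,345:405],None,fx=6,fy=6,interpolation=2)]))
```

```text
22.9333 0.46694844946022923 [-0.68 -0.05 -0.25]
23.25 0.45 0.4649 [-0.19  0.48 -0.36]
23.57 0.455 0.4675 [ 0.08  0.35 -0.25]
23.88 0.46 0.4657 [-0.63  0.45 -0.67]
24.2 0.463 0.4643 [-0.1   0.47  0.97]
24.52 0.466 0.4647 [-0.    0.31 -0.74]
24.83 0.469 0.4679 [-0.17  0.72  0.88]
25.15 0.472 0.4721 [-0.45  0.15  0.6 ]
25.47 0.475 0.4741 [-0.14 -0.36  0.24]
25.78 0.48 0.4803 [ 0.18 -0.55 -0.48]
26.1 0.485 0.4845 [ 0.68 -0.36 -0.33]
26.42 0.49 0.4879 [0.44 0.93 0.01]
26.73 0.5 0.5036 [-0.46  0.02 -1.  ]
27.05 0.52 0.5167 [-0.27 -0.97  0.8 ]
[-0.01 -0.04 -0.11]
```

View pics/z9.png

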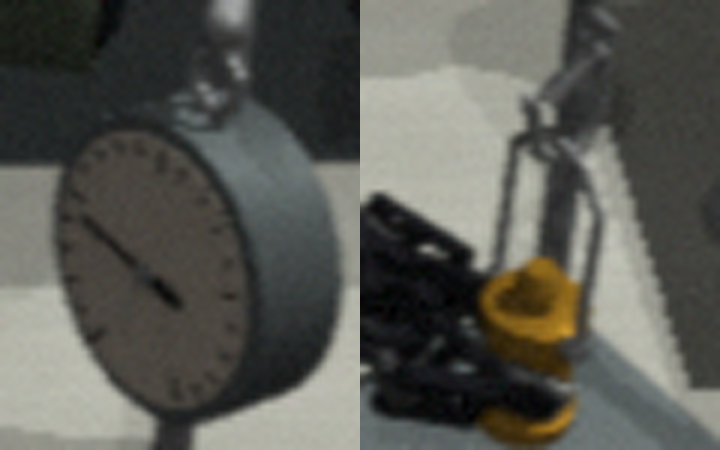

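The needle has barely moved, about one pixel, and the load is still zero. I'll open further slowly, back straight out, then look again.

Run:
```python
from g import *
for op in (.56,.62,.7,.8): bot.grip(op)
s=bot.get_state(); p=np.array([655.16,166.43,112.4]); d=np.array([np.cos(np.radians(88)),np.sin(np.radians(88)),0])
_,o=tcp([0,0,0],88,TH,-1)
print(s['t'],s['opening'],favg(10).round(2))
print(bot.movel(p-30*d,o,30,threshold=4)); print(bot.movel(p-90*d,o,60,threshold=4)); 
bot.movel(p-110*d+[0,0,70],o,80)
bot.dwell(3.5)
s=bot.get_state(); print(s['t'],s['contact_force'].round(2)); snap(10); bot.dwell(.4); snap(11)
for k in(10,11):
    A=cv2.imread(f'pics/s{k}.png'); cv2.imwrite(f'pics/z{k}.png',np.hstack([cv2.resize(A[100:175,355:415],None,fx=6,fy=6,interpolation=2),cv2.resize(A[180:255,345:405],None,fx=6,fy=6,interpolation=2)]))
a,b=cv2.imread('pics/s10.png'),cv2.imread('pics/s11.png'); e=cv2.absdiff(a,b)[90:280,340:420]; print('diff',e.mean(),e.max(), cv2.absdiff(a,b)[300:400,0:100].mean())
cv2.imwrite('pics/full10.png',a)
```

```text
28.6167 0.7992166157892228 [-0.05 -0.2  -0.03]
False
False
35.8083 [ 1.52  0.2  -0.15]
diff 2.2792105263157896 16 2.4742333333333333
```

View pics/z11.png

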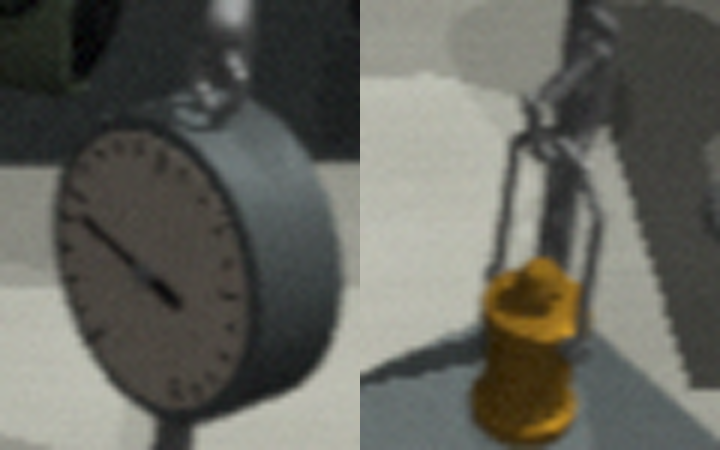

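View pics/full10.png

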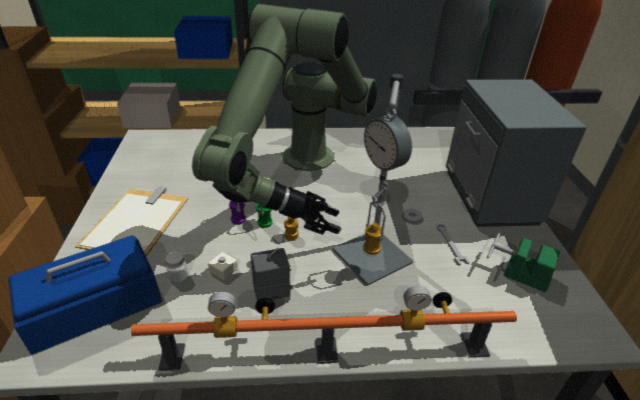

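The coupler hangs upright at (372,238), the latch is shut and the needle is still: two frames 0.4 s apart differ only by noise. The arm is clear, so I'm handing in.

```bash
python3 -c "
from bench import bot
print(bot.get_state()['t']); print(bot.sign_off())"
```

```text
36.4083
the job is handed in; nothing more can be done
None
```

The brass coupler is hanging freely from the hook with the latch shut. I handed the job in at about 36 s of the 54 s allowed; no verdict was reported. The one thing that went wrong was that I moved the purple look-alike.

**What I did:** I gripped the coupler by its sleeve from the side, brought the bail in over the hook tip, and lowered it past the latch at 25 mm/s. I then eased the load on at 10–12 mm/s. The coupler weighs about 2.7–2.8 N (about 0.28 kg), and the hook dipped roughly 20 mm. I held it until the wrist load read 0.13 ± 0.07 N, then opened the fingers in tiny steps and backed straight out.

**Last checks:**
- **Hanging:** the crown sits in the hook, the latch looks shut above it, and the coupler hangs upright and clear of the foot plate.
- **At rest:** two pictures 0.4 s apart differ only by image noise. The needle moved by about one pixel at release.
- **Hook speed and latch angle:** I could not read these directly. I judged them only from the pictures and the slow motion.
- **Wrist force:** the very last single force reading showed 1.52 N sideways with the arm clear. The usual scatter is about 0.5 N, so I took it as noise and did not look into it.

**What went wrong:** on the way in to the grasp, the open finger brushed the purple look-alike. It turned and moved by an estimated 25 mm but stayed upright. It is not among the listed things that must stay put, but you asked for it to be left alone. The listed things looked undisturbed in the last full picture; I did not measure their positions again.

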